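# Present the ship's keel to the inspection camera

### The job

Set up the record photo of the oak keel: swing the sprung lever of the self-timer box all the way to its stop and let it spring back, then lift the keel out of its cradle and hold it in the air, right way up, with its middle 18 cm straight out in front of the inspection camera's lens and its long side square to the lens, lengthwise across the picture (the camera looks down at a slant, so lean the keel to match). Finish still holding it there, motionless and carried by the gripper alone. Leave the bottle, dish, pin vise and offcut bin undisturbed.

Things in the scene. Friction and masses are not known exactly. Their poses are not given: they have to be found in the camera images.
- cradle: Fixed cradle: pale plywood board 190 x 70 x 8 mm (long along its x) with two pale slotted wood blocks (24 mm long, 50 mm wide, tops 30 mm above the bench) centred 55 mm either side of the middle; slots 18 mm wide, slot floor 16 mm above the bench. Between the blocks there is a free gap of 86 mm where the keel can be gripped. Origin: centre of the underside, on the bench.
- keel: Loose dark varnished oak keel lying in the cradle's slots, about 60 g: a straight bar 170 mm long (x), 14 mm thick (y), 34 mm high (z), with a short leaning stem at its +x end and a short upright sternpost at its -x end, both rising 20 to 25 mm above the bar's top. Stands on its narrow underside, z up. Origin: centre of the underside of the bar (16 mm above the bench in the cradle).
- keel_mid (a point): The keel's middle: centre of the bar, 17 mm above the keel's origin along its z.
- timer: Fixed grey self-timer box 100 x 100 x 45 mm high with a sprung lever on top. Origin: centre of the underside; the lever's vertical pivot axis passes through it.
- timer_lever (a joint): Angle of the self-timer's lever, rad: 0 at rest, 1.0 at its stop; grows anticlockwise seen from above. A spring drives it back to 0 when let go (about 1.2 N at the post at rest, 3.5 N at the stop). The steel arm lies 49 to 55 mm above the bench and reaches 65 mm out from the pivot.
- lever_post_top (a point): Top of the upright red post at the lever's end (12 mm diameter, 95 mm above the bench, 40 mm of it clear above the arm), 65 mm from the pivot axis. It moves with the lever; at rest it lies 0.5 rad clockwise (from above) of the box's -x direction as seen from the pivot, at the stop 0.5 rad anticlockwise of it.
- camera_head: Inspection camera's black head, 80 x 80 x 56 mm, lens barrel 50 mm and white ring light 68 mm in diameter, tilting in the fork (276 mm high) of a fixed stand whose base plate is 120 x 160 x 12 mm. Origin: centre of the black box, 270 mm above the bench. It looks along its own -x, slanting down by 0.25 to 0.5 rad; its y is level and is the picture's width, its z leans towards what it looks at.
- lens (a point): Centre of the lens's front, 80 mm from the camera head's origin along its -x.
- view (a point): Where the keel's middle is to be held: 180 mm straight out from the lens's front (260 mm from the head's origin along its -x), in the air 140 to 210 mm above the bench.
- bottle: Bystander: dark green wine bottle, 74 mm diameter, 300 mm long, lying along its x in a wooden rest 20 mm above the bench. Origin: on the underside, 100 mm from its base.
- dish: Bystander: white porcelain palette dish, 90 mm diameter, 16 mm high. Origin: centre of the underside.
- pin_vise: Bystander: steel pin vise lying on the bench, about 100 mm long (x), 12 mm thick. Origin: on its underside, near its middle.
- bin (a joint): Bystander: tilt angle of the open tin offcut bin (150 x 150 x 100 mm) on its pivot bracket, rad; 0 is level.
Not all that is in view belongs to the job. There is more than one size of the keel; the job needs the middle-sized.

How it is judged (in metres and radians):
On the way, in this order (a step that is already met when the one before it is completed fails the run):
1. the self-timer lever is swung to its stop (value of joint timer_lever above 0.93 rad), for 0.1 s.
2. the lever is let go and springs back to rest (value of joint timer_lever below 0.1 rad), for 0.2 s.
3. the keel is lifted clear of its cradle (height (world z) of keel above 0.06 m and contact force between keel and cradle below 0.3 N), for 0.2 s.
At the end, for the whole second after the job is handed in: The gripper alone holds the keel still in the air, right way up, its middle within 25 mm of the view point, its thickness axis within 0.17 rad of the lens axis and its length within 0.17 rad of the picture's width; the timer lever is back at rest (below 0.1 rad) (distance between keel_mid and view below 0.025 m and angle between the y axis of keel and the x axis of camera_head, either way round below 0.17 rad and angle between the x axis of keel and the y axis of camera_head, either way round below 0.17 rad and angle between keel's own z axis and vertical below 0.8 rad and contact force between the fingers and keel above 1 N and contact force between keel and camera_head below 0.3 N and contact force between keel and cradle below 0.3 N and linear speed of keel below 0.03 m/s and angular speed of keel below 0.2 rad/s and value of joint timer_lever below 0.1 rad); the arm keeps its last pose, push and grip.
It fails at once if the bottle is shifted by more than 30 mm (distance of bottle from where it was at the start of the episode above 0.03 m).
It fails at once if the dish is shifted by more than 30 mm (distance of dish from where it was at the start of the episode above 0.03 m).
It fails at once if the pin vise is shifted by more than 30 mm (distance of pin_vise from where it was at the start of the episode above 0.03 m).
It fails at once if the offcut bin is swung by more than 0.2 rad (value of joint bin above 0.2 rad or value of joint bin below -0.2 rad).
It also fails if it takes over 48 s, if anything falls off the work surface, if the arm or the gripper's body presses on something with over 40 N, if the wrist force passes 120 N, or if a joint passes its speed limit or range.

### The arm

A 6-joint arm with a two-finger parallel gripper is mounted at the origin on the work surface. World frame = base frame: x ahead of the robot, y to its left, z up, the work surface at z = 0. Lengths are in m, angles in degrees, forces in N, time in s.
With the tool pointing down it reaches from about 0.325 to 0.775 m from the base axis. Payload 5.5 kg.
Tool frame: the origin (TCP) lies at the very end of the fingers, on their centre line; the grasp point (between the pads) lies 19 mm behind it; z points along the fingers, y is the direction in which the jaws open and shut (so a half turn about z gives the same grasp; the last joint's range is limited). The gripper opens to 88 mm and grips with 3 to 60 N. Pads are 20 mm wide; open, the fingers measure 115 mm over their backs; the gripper's body (75 mm by 178 mm) begins 61 mm behind the grasp point.
Start: joints at [-80.426, 5.22, 70.514, -0, 104.267, -3.249], TCP at [0.133, -0.585, 0.223] pointing down, gripper open.
Joint ranges: [-164.24, 164.24], [-49.07, 125.15], [9.68, 141.18], [-86.29, 266.29], [3.28, 154.24], [-151.56, 151.56]. Speed limits (degrees/s): [147.25, 147.25, 172.46, 180, 180, 180].

### API

Orientations are given as [roll, pitch, yaw] about the fixed x, y, z axes, in that order (R = Rz(yaw) Ry(pitch) Rx(roll)).
In Python, from workcell import * gives the robot as it stands.
- The arm moves only by the tool arm_command, never from a script. Its argument "increments" is text: rows parted by semicolons, each of 4 numbers parted by spaces: the shift along the world's x, y, z in m, then the turn about the world's z in degrees. In form: tx ty tz spin; .... A call has exactly 8 rows; each row is the pose to reach, as a shift and turn from the pose commanded when the call began; what a row does not reach only later rows make up. A row lasts 1/8 s, in which the tool goes at most 62.5 mm and 10.7 degrees, less where a joint would pass 70% of its speed; a pose out of reach is approached as far as the arm can. A call with a gripper value outside its range is refused whole. "jaw" is the finger opening in m, from 0 to 0.0878, set as the call begins (left out, the last holds). The fingers move at their own pace and stop on an object; the grip force is fixed at half the most. Time passes only in rows, so rows that repeat a pose let the fingers close, or fill a call up. It gives the time, the measured TCP pose, the force and the opening at its end, in the units of the state.
- sense(): the state, without advancing time (a new reading comes with each control period).
- read_camera(name): name is "scene" or "top" or "wrist"; returns a dict with "frame" (400x640x3 uint8, red, green, blue), "depth" (400x640 float32, m along the optical axis (not along the pixel's ray), 0 where there is no reading), "fx", "fy", "cx", "cy" (pixels), "world_to_cam" (4x4, takes a point from world to camera coordinates). Camera axes: x right, y up, looking along -z (the intrinsics and any distortion apply to the point x, -y, -z); pixel columns grow to the right and rows downward; lengths in m; the calibration is good to about 2 mm. A picture is of the moment at which its call begins.
- finish_job(): hands the job in, once; it reports no verdict.
The state is a dict: "clock": time; "joint_pos": joint angles; "joint_vel": joint speeds; "tau": joint torques, N m; "tool_pos": TCP position; "ee_rot": TCP orientation; "force": force on the tool from outside, world axes, zero at the start; "moment": the same for the moment, N m; "gripper_width": finger opening in m.
Only numpy, scipy, OpenCV 4.12 (cv2) and the standard library are available. Lean on these libraries where they do the work, as an engineer would, in place of code of your own. Each camera call takes 0.05 s, during which the arm holds its last target.

## Working session

There is one attempt and no reset: what is moved stays moved. The work goes in short steps, Python scripts to look and compute and a tool call to move; the robot and the scene stay as the last step left them, time stands still between calls to the robot, and variables do not carry over. Pictures are saved under pics/ and viewed, and the job is handed in when it is done.

Besides the shell and the picture viewer there is one more tool, called after ">>>" as name(argument=value, ...) on one line, values as JSON. arm_command: Moves the arm, as the interface text tells. Its arguments: {"type":"object","properties":{"increments":{"type":"string"},"jaw":{"type":"number"}},"required":["increments"]}

```bash
ls; mkdir -p pics
python3 - <<'E'
from workcell import *
import cv2,numpy as np
print(sense())
for n in ["scene","top","wrist"]:
    c=read_camera(n); cv2.imwrite(f"pics/{n}0.png",c["frame"][:,:,::-1]); np.savez(f"{n}0.npz",**c)
    print(n,c["fx"],c["cx"],c["cy"],c["world_to_cam"].round(3).tolist(), c.keys())
E
```

```text
pics
{'clock': 0.0, 'joint_pos': array([-8.04265939e+01,  5.26297680e+00,  7.05799123e+01,  2.26522791e-03,
        1.04266442e+02, -3.24826172e+00]), 'joint_vel': array([-0.0458665 ,  0.04019618, -0.0490413 ,  0.05820235, -0.13291094,
        0.0149018 ]), 'tau': array([-5.42467606e-04, -4.46455157e+01, -4.06447649e+01,  6.96439901e-02,
        2.94628541e-02, -1.46251577e-04]), 'tool_pos': array([ 0.1331182 , -0.58475314,  0.22152764]), 'ee_rot': array([-1.79890969e+02, -8.38787768e-03,  1.28222160e+01]), 'force': array([-0.7474347 , -0.53857171, -0.04484412]), 'moment': array([ 0.0225402 , -0.01994166,  0.00689431]), 'gripper_width': 0.08764269197033973}
scene 444.67487371502284 323.5230749761151 193.79850876233385 [[0.453, 0.892, -0.018, -0.253], [-0.59, 0.315, 0.743, 0.238], [0.669, -0.326, 0.669, -1.837], [0.0, 0.0, 0.0, 1.0]] dict_keys(['frame', 'depth', 'fx', 'fy', 'cx', 'cy', 'world_to_cam'])
top 374.84948555866197 322.83422057167553 199.24584754236426 [[-0.021, -1.0, -0.004, -0.009], [0.976, -0.021, 0.218, -0.626], [-0.218, 0.0, 0.976, -1.09], [0.0, 0.0, 0.0, 1.0]] dict_keys(['frame', 'depth', 'fx', 'fy', 'cx', 'cy', 'world_to_cam'])
wrist 286.90231372302975 321.19081938696934 201.40265550418084 [[0.221, -0.975, -0.004, -0.598], [0.936, 0.213, -0.279, 0.033], [0.273, 0.058, 0.96, -0.393], [0.0, 0.0, 0.0, 1.0]] dict_keys(['frame', 'depth', 'fx', 'fy', 'cx', 'cy', 'world_to_cam'])
```

View pics/scene0.png

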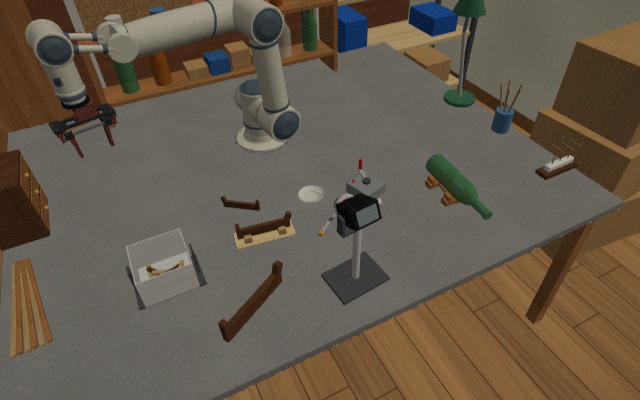

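View pics/top0.png

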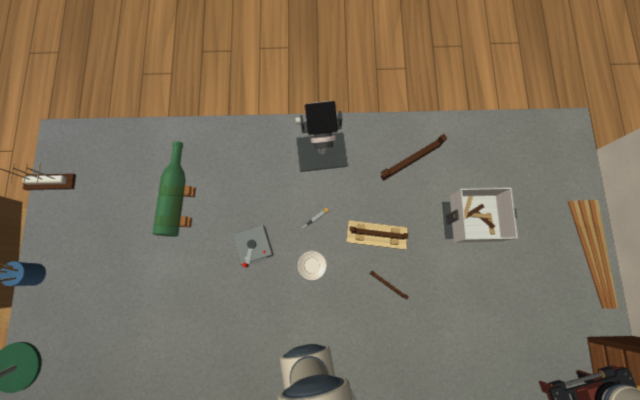

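View pics/wrist0.png

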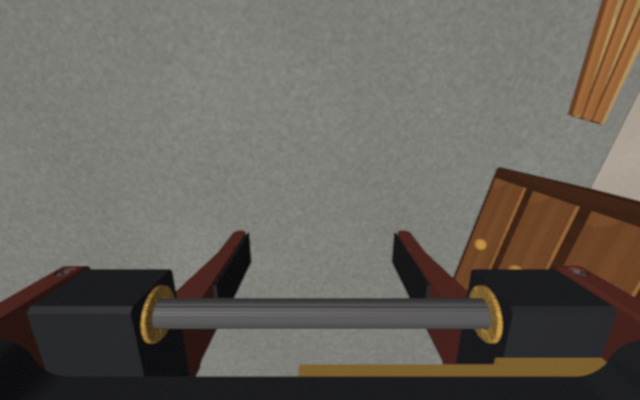

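The scene view shows the cradled keel at about (264,230), with a larger loose keel at (252,300) and a smaller one at (240,203). The timer is at (365,185) with its red post at (361,165), and the camera head at (358,213). In the top view the cradle is at (378,234), the timer at (253,244), the post at (245,264) and the camera head at (321,118). Next I'll measure positions.

```bash
cat > h.py <<'E'
import numpy as np,cv2
def pts(c):
    d=c["depth"]; v,u=np.mgrid[0:400,0:640]
    P=np.stack([(u-c["cx"])/c["fx"]*d,-(v-c["cy"])/c["fy"]*d,-d,np.ones_like(d)],-1)
    W=P@np.linalg.inv(c["world_to_cam"]).T
    W[d==0]=np.nan
    return W[...,:3]
def proj(c,p):
    q=c["world_to_cam"]@np.r_[p,1]; return np.array([c["cx"]+c["fx"]*q[0]/-q[2],c["cy"]-c["fy"]*q[1]/-q[2]])
def load(f): 
    z=np.load(f); return {k:z[k] for k in z.files}
E
python3 - <<'E'
from h import *
def crop(n,x0,y0,x1,y1,k):
    c=load(n+"0.npz"); im=c["frame"][y0:y1,x0:x1,::-1]
    cv2.imwrite(f"pics/{n}_c{x0}.png",cv2.resize(im,None,fx=k,fy=k,interpolation=cv2.INTER_CUBIC))
crop("top",225,95,425,310,2.7)
crop("scene",210,140,410,310,3.5)
c=load("top0.npz");W=pts(c);hsv=cv2.cvtColor(c["frame"],cv2.COLOR_RGB2HSV)
def show(nm,m):
    p=W[m];p=p[~np.isnan(p[:,0])]
    if len(p): print(nm,len(p),"med",np.median(p,0).round(4),"min",p.min(0).round(3),"max",p.max(0).round(3))
f=c["frame"].astype(int)
red=(f[...,0]>120)&(f[...,1]<70)&(f[...,2]<70)
show("red",red); print(np.argwhere(red)[:20].tolist())
# cradle region
reg=np.zeros((400,640),bool);reg[215:255,340:415]=1
for lo,hi in [(.004,.012),(.026,.033),(.04,.056),(.06,.085)]:
    m=reg&(W[...,2]>lo)&(W[...,2]<hi); show(f"cradle z{lo}",m)
reg[:]=0;reg[220:270,230:278]=1
m=reg&(W[...,2]>.038)&(W[...,2]<.048);show("timer top",m)
q=W[m][:,:2].astype(np.float32);print(cv2.minAreaRect(q))
reg[:]=0;reg[95:175,290:350]=1
m=reg&(W[...,2]>.2);show("head",m)
m=reg&(W[...,2]<.02)&(W[...,2]>.006);show("base",m);print(cv2.minAreaRect(W[m][:,:2].astype(np.float32)))
E
```

```text
red 14 med [0.4313 0.2107 0.0942] min [0.425 0.161 0.047] max [0.472 0.217 0.097]
[[251, 264], [252, 264], [263, 243], [263, 244], [263, 245], [264, 242], [264, 243], [264, 244], [264, 245], [265, 243], [265, 244], [265, 245], [266, 244], [266, 245]]
cradle z0.004 746 med [ 0.5116 -0.1906  0.0076] min [ 0.456 -0.311  0.004] max [ 0.584 -0.082  0.012]
cradle z0.026 157 med [ 0.5165 -0.2145  0.0297] min [ 0.486 -0.271  0.026] max [ 0.552 -0.121  0.033]
cradle z0.04 236 med [ 0.5191 -0.1931  0.0494] min [ 0.502 -0.268  0.041] max [ 0.536 -0.111  0.055]
cradle z0.06 58 med [ 0.5254 -0.1152  0.0709] min [ 0.501 -0.274  0.06 ] max [ 0.54  -0.1    0.078]
timer top 845 med [0.4968 0.195  0.0444] min [0.434 0.14  0.038] max [0.553 0.259 0.048]
((0.493276983499527, 0.2007254660129547), (0.10021186619997025, 0.10049732774496078), 17.534175872802734)
head 1478 med [ 0.7866 -0.0214  0.2864] min [ 0.721 -0.077  0.216] max [0.835 0.047 0.314]
base 1298 med [ 0.7893 -0.0123  0.0115] min [ 0.735 -0.114  0.006] max [0.915 0.064 0.019]
((0.8246545791625977, -0.03032570332288742), (0.16414451599121094, 0.18508517742156982), 5.667942523956299)
```

View pics/top_c225.png

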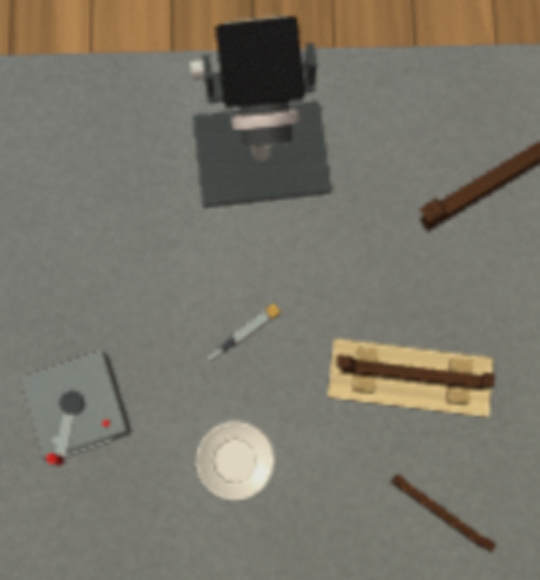

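View pics/scene_c210.png

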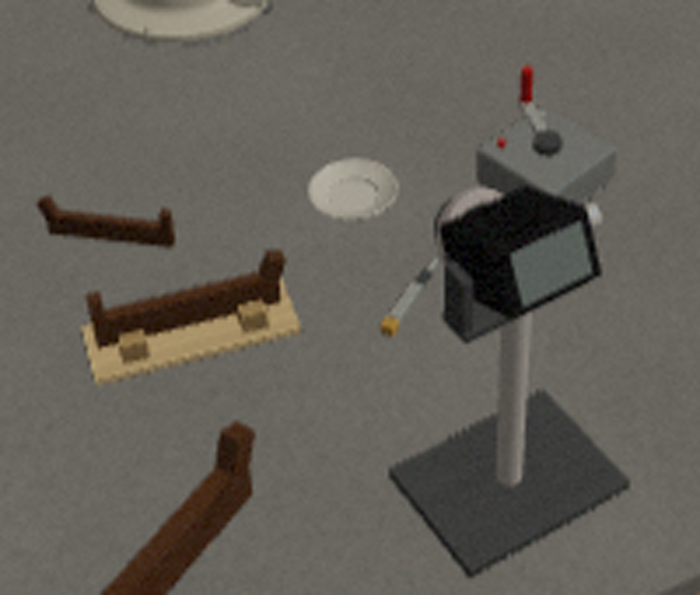

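Run:
```python
from h import *
c=load("top0.npz");W=pts(c);f=c["frame"].astype(int)
reg=np.zeros((400,640),bool);reg[95:150,300:345]=1
for v in range(98,152,3): print(v,W[v,321].round(3),f[v,321], '|',W[v,327].round(3))
# head top: dark px in box area
m=reg&(W[...,2]>.25)&(f.sum(-1)<90)
m=cv2.erode(m.astype(np.uint8),np.ones((3,3)))>0
P=W[m];
for it in range(4):
    ce=P.mean(0);U,S,V=np.linalg.svd(P-ce);r=(P-ce)@V[2];P=P[abs(r)<.004]
n=V[2]*np.sign(V[2][2]);print("top plane",len(P),ce.round(4),n.round(4),"slant",np.arcsin(np.hypot(n[0],n[1])),"yaw(of -n)",np.degrees(np.arctan2(n[1],n[0])), r.std())
# edges of plane region in plane coords
ex=np.array([n[0],n[1],0]);ex/=np.linalg.norm(ex); ey=np.cross([0,0,1],ex)
m=reg&(W[...,2]>.25)&(f.sum(-1)<130); P=W[m]; P=P[abs((P-ce)@n)<.006]
print(cv2.minAreaRect(np.stack([P[:,0],P[:,1]],-1).astype(np.float32)))
exx=np.cross(ey,n)
u=(P-ce)@exx;w=(P-ce)@ey;print("ext u",np.percentile(u,[1,50,99]),"w",np.percentile(w,[1,50,99]))
print(cv2.minAreaRect(np.stack([u,w],-1).astype(np.float32)))
# white ring
hs=cv2.cvtColor(c["frame"],cv2.COLOR_RGB2HSV)
m=reg&(f.min(-1)>110)&(W[...,2]>.15);P=W[m];print("ring",len(P),np.median(P,0),P.min(0),P.max(0))
# base plate colour
b=(abs(f-np.array(f[165,315])).sum(-1)<18);b[:, :295]=0;b[:,350:]=0;b[:130]=0;b[175:]=0
b&=abs(W[...,2]-.012)<.006
print(f[165,315],b.sum()); cs,_=cv2.findContours(b.astype(np.uint8),0,1);k=max(cs,key=cv2.contourArea);hp=W[k[:,0,1],k[:,0,0]];print(cv2.minAreaRect(hp[:,:2].astype(np.float32)))
# scene-view screen plane (head back face)
c=load("scene0.npz");W=pts(c)
for (a0,a1,b0,b1,nm) in [(204,222,360,377,"back"),(200,206,345,360,"top")]:
    P=W[a0:a1,b0:b1].reshape(-1,3);P=P[~np.isnan(P[:,0])&(P[:,2]>.2)]
    for it in range(4):
        ce=P.mean(0);V=np.linalg.svd(P-ce)[2];r=(P-ce)@V[2];P=P[abs(r)<.004]
    n=V[2]*np.sign(V[2][2]);print(nm,len(P),ce.round(4),n.round(3))
```

```text
98 [ 1.395 -0.024 -0.745] [148 110  67] | [ 1.395 -0.058 -0.747]
101 [ 1.381 -0.024 -0.755] [137 111  80] | [ 0.835 -0.039  0.303]
104 [ 0.822 -0.023  0.313] [28 28 27] | [ 0.824 -0.038  0.308]
107 [ 0.817 -0.023  0.306] [30 29 28] | [ 0.816 -0.038  0.306]
110 [ 0.809 -0.022  0.304] [27 26 25] | [ 0.809 -0.038  0.303]
113 [ 0.803 -0.022  0.3  ] [26 25 25] | [ 0.803 -0.038  0.299]
116 [ 0.796 -0.022  0.297] [28 27 27] | [ 0.796 -0.038  0.296]
119 [ 0.789 -0.022  0.295] [28 29 27] | [ 0.789 -0.038  0.293]
122 [ 0.783 -0.022  0.29 ] [28 27 26] | [ 0.782 -0.037  0.291]
125 [ 0.775 -0.022  0.288] [25 25 23] | [ 0.776 -0.037  0.285]
128 [ 0.768 -0.021  0.284] [24 24 23] | [ 0.768 -0.037  0.283]
131 [ 0.76  -0.021  0.283] [26 25 24] | [ 0.762 -0.037  0.279]
134 [ 0.755 -0.021  0.275] [67 67 63] | [ 0.758 -0.037  0.268]
137 [ 0.747 -0.021  0.274] [136 127 119] | [ 0.747 -0.037  0.275]
140 [ 0.738 -0.021  0.275] [195 180 168] | [ 0.738 -0.037  0.275]
143 [ 0.735 -0.021  0.261] [73 72 69] | [ 0.735 -0.037  0.261]
146 [ 0.726 -0.02   0.264] [68 67 65] | [ 0.728 -0.036  0.258]
149 [ 0.722 -0.02   0.252] [88 84 79] | [ 0.811 -0.04   0.011]
top plane 636 [ 0.7909 -0.0218  0.2947] [-0.4148 -0.0484  0.9086] slant 0.4307729472213818 yaw(of -n) -173.35070888594493 0.0016092565580073104
((0.7920756340026855, -0.02204502746462822), (0.07149927318096161, 0.07780152559280396), 5.337967872619629)
ext u [-0.03826534 -0.00070722  0.03745662] w [-0.03707487  0.00070245  0.03815003]
((0.00017221271991729736, 0.0005764327943325043), (0.07759275287389755, 0.07863881438970566), 87.8009262084961)
ring 105 [ 0.74155572 -0.02074535  0.27373016] [ 0.73317022 -0.05287886  0.25154787] [0.80143455 0.03377583 0.28257144]
[67 71 68] 1144
((0.8009656071662903, -0.022376492619514465), (0.11830727010965347, 0.1545383334159851), 5.124388694763184)
back 288 [ 0.8394 -0.0157  0.2915] [0.894 0.09  0.438]
top 89 [ 0.7947 -0.0351  0.2967] [-0.425 -0.034  0.904]
```

Measured so far:
- **View point:** about (0.569,-0.043,0.160), slant 0.44 rad, camera yaw 5.4°.
- **Timer:** pivot at (0.493,0.201), yaw 17.5°, post at (0.430,0.213).

I'll go to the lever first.

>>> arm_command(increments="0.038 0.041 0.01 1; 0.076 0.081 0.02 2; 0.115 0.122 0.03 3; 0.153 0.163 0.03 4; 0.191 0.203 0.03 5; 0.229 0.244 0.03 5; 0.262 0.290 0.03 5; 0.275 0.345 0.03 5", jaw=0)

```text
clock: 1.15
tool_pos: [0.4091, -0.2383, 0.2517]
ee_rot: [-179.9, 0.0, 17.9]
force: [0.2, 0.1, 1.1]
gripper_width: 0.0114
```

>>> arm_command(increments="0.001 0.06 0 0; 0.002 0.12 0 0; 0.003 0.18 0 0; 0.004 0.24 0 0; 0.005 0.30 0 0; 0.005 0.36 0 0; 0.005 0.42 0 0; 0.005 0.48 -0.02 0")

```text
clock: 2.15
tool_pos: [0.4133, 0.2416, 0.2342]
ee_rot: [-180.0, -0.2, 17.8]
force: [1.3, -0.1, -0.1]
gripper_width: 0.0003
```

>>> arm_command(increments="-0.001 0.01 -0.04 0; -0.002 0.018 -0.08 0; -0.002 0.018 -0.12 0; -0.002 0.018 -0.15 0; -0.002 0.018 -0.168 0; -0.002 0.018 -0.168 0; -0.002 0.018 -0.168 0; -0.002 0.018 -0.168 0")

```text
clock: 3.15
tool_pos: [0.412, 0.2576, 0.0665]
ee_rot: [-180.0, -0.2, 17.8]
force: [-0.0, 0.4, -0.2]
gripper_width: 0.0007
```

Run:
```python
from workcell import *
from h import *
s=sense();print(s["tool_pos"],s["force"])
c=read_camera("top");cv2.imwrite("pics/t1.png",cv2.resize(c["frame"][200:300,200:330,::-1],None,fx=5,fy=5))
c=read_camera("scene");cv2.imwrite("pics/s1.png",cv2.resize(c["frame"][100:240,300:460,::-1],None,fx=4,fy=4))
```

```text
[0.41198069 0.25762936 0.06650902] [-0.04745522  0.36808206 -0.15790065]
```

View pics/t1.png

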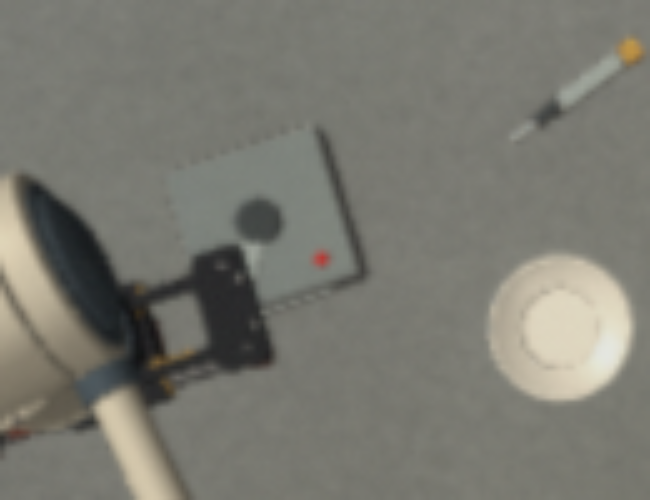

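View pics/s1.png

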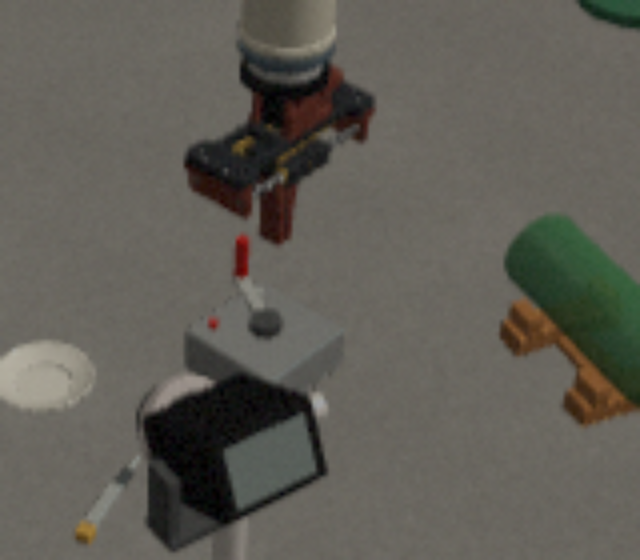

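>>> arm_command(increments="0.004 -0.013 0 0; 0.008 -0.026 0 0; 0.012 -0.039 0 0; 0.016 -0.052 0 0; 0.020 -0.064 0 0; 0.023 -0.074 0 0; 0.025 -0.081 0 0; 0.025 -0.081 0 0")

```text
clock: 4.25
tool_pos: [0.4367, 0.1761, 0.0651]
ee_rot: [-180.0, -0.1, 17.8]
force: [0.7, 3.4, -0.2]
gripper_width: 0.0002
```

Run:
```python
from workcell import *
from h import *
s=sense();print(s["tool_pos"],s["force"])
c=read_camera("scene");cv2.imwrite("pics/s2.png",cv2.resize(c["frame"][100:240,300:460,::-1],None,fx=4,fy=4));f=c["frame"].astype(int);W=pts(c)
m=(f[...,0]>110)&(f[...,1]<50)&(f[...,2]<50);m[200:]=0;m[:,:330]=0;m[:,400:]=0
P=W[m];P=P[P[:,2]>.06];print(len(P),np.median(P,0),P.max(0))
```

```text
[0.43671235 0.17610196 0.06506301] [ 0.71084289  3.42784712 -0.20456749]
13 [0.44445736 0.16003601 0.08861897] [0.45043557 0.1634212  0.09623331]
```

View pics/s2.png

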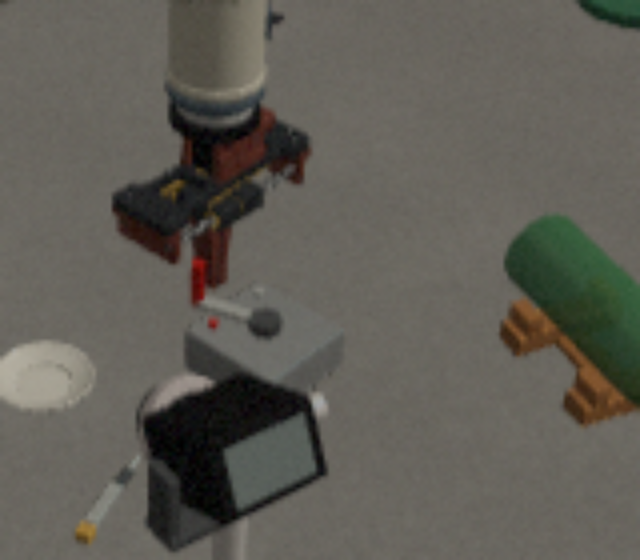

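The post is at scene pixel (349,170), with its centre near (0.441,0.160), so the lever is at about 0.86 rad. I'll push about 7 mm further, in small steps.

>>> arm_command(increments="0.000 -0.001 0 0; 0.001 -0.002 0 0; 0.001 -0.003 0 0; 0.001 -0.004 0 0; 0.002 -0.005 0 0; 0.002 -0.006 0 0; 0.002 -0.007 0 0; 0.002 -0.007 0 0")

```text
clock: 5.3
tool_pos: [0.4384, 0.1695, 0.065]
ee_rot: [-180.0, -0.0, 17.8]
force: [1.7, 5.5, -0.0]
gripper_width: 0.0007
```

Run:
```python
from workcell import *
from h import *
s=sense();print(s["tool_pos"],s["force"])
c=read_camera("scene");f=c["frame"].astype(int);W=pts(c)
m=(f[...,0]>110)&(f[...,1]<50)&(f[...,2]<50);m[200:]=0;m[:,:330]=0;m[:,400:]=0
P=W[m];P=P[P[:,2]>.06];print(len(P),np.median(P,0),P.max(0))
```

```text
[0.43835057 0.16945839 0.06501124] [ 1.73275197  5.48427627 -0.04200979]
7 [0.45052504 0.15401445 0.09486306] [0.45463909 0.15649911 0.09673228]
```

>>> arm_command(increments="0 -0.001 0 0; 0.001 -0.002 0 0; 0.001 -0.002 0 0; 0.001 -0.003 0 0; 0.001 -0.003 0 0; 0.001 -0.003 0 0; 0.001 -0.003 0 0; 0.001 -0.003 0 0")

```text
clock: 6.35
tool_pos: [0.4394, 0.1667, 0.065]
ee_rot: [-180.0, -0.1, 17.8]
force: [0.8, 6.3, -0.9]
gripper_width: 0.0004
```

Run:
```python
from workcell import *
from h import *
s=sense();print(s["tool_pos"],s["force"])
c=read_camera("scene");f=c["frame"].astype(int);W=pts(c);cv2.imwrite("pics/s3.png",cv2.resize(c["frame"][100:240,300:460,::-1],None,fx=4,fy=4))
m=(f[...,0]>110)&(f[...,1]<50)&(f[...,2]<50);m[200:]=0;m[:,:330]=0;m[:,400:]=0
P=W[m];P=P[P[:,2]>.06];print(len(P),np.median(P,0),P.max(0))
```

```text
[0.43937825 0.16667272 0.06499223] [ 0.804727    6.25012988 -0.85117505]
12 [0.451321   0.15408634 0.08335821] [0.45355855 0.15579684 0.09635623]
```

View pics/s3.png

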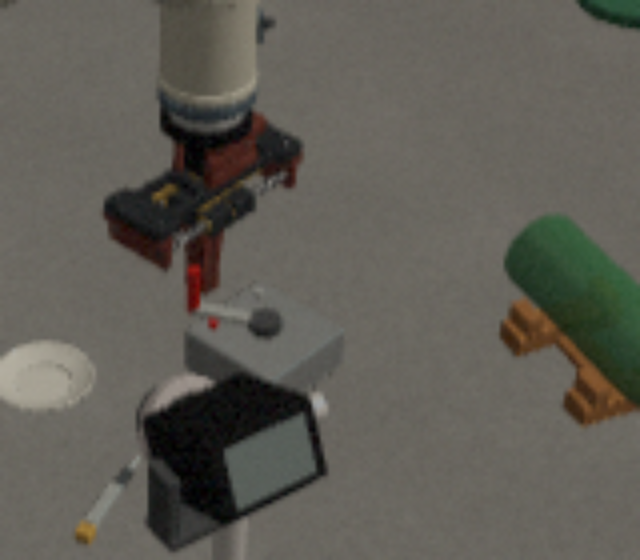

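>>> arm_command(increments="0 -0.001 0 0; 0.001 -0.002 0 0; 0.001 -0.003 0 0; 0.001 -0.003 0 0; 0.001 -0.004 0 0; 0.001 -0.004 0 0; 0.001 -0.004 0 0; 0.001 -0.004 0 0")

```text
clock: 7.4
tool_pos: [0.4403, 0.1644, 0.065]
ee_rot: [-179.8, -0.1, 17.9]
force: [2.0, 12.1, -1.9]
gripper_width: 0.0005
```

Run:
```python
from workcell import *
from h import *
s=sense();print(s["tool_pos"],s["force"])
c=read_camera("scene");f=c["frame"].astype(int);W=pts(c);cv2.imwrite("pics/s4.png",cv2.resize(c["frame"][100:240,300:460,::-1],None,fx=4,fy=4))
m=(f[...,0]>110)&(f[...,1]<50)&(f[...,2]<50);m[200:]=0;m[:,:330]=0;m[:,400:]=0
P=W[m];P=P[P[:,2]>.06];print(len(P),np.median(P,0),P.max(0))
```

```text
[0.44028922 0.16441319 0.06498997] [ 1.99872866 12.11368137 -1.87845531]
13 [0.45441485 0.151596   0.09176102] [0.45948758 0.15392937 0.09929571]
```

View pics/s4.png

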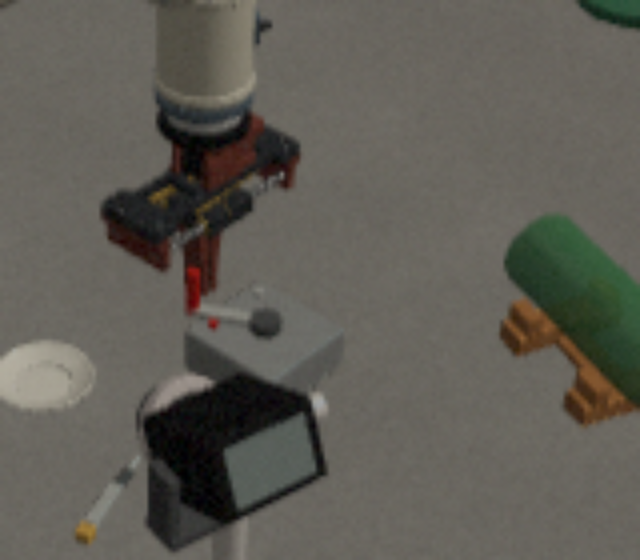

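The force jumped to 12 N and the post centre sits at the predicted stop of (0.448,0.154), so the lever is at its stop. Now I'll let go.

>>> arm_command(increments="-0.003 0.010 0 0; -0.008 0.025 0 0; -0.014 0.045 0 0; -0.020 0.065 0 0; -0.026 0.085 0 0; -0.030 0.100 0.01 0; -0.030 0.100 0.05 0; -0.030 0.100 0.10 0")

```text
clock: 8.45
tool_pos: [0.4095, 0.2621, 0.1654]
ee_rot: [179.9, 0.1, 17.8]
force: [0.7, 0.3, -0.3]
gripper_width: 0.0004
```

Run:
```python
from workcell import *
from h import *
s=sense();print(s["tool_pos"],s["force"])
c=read_camera("scene");f=c["frame"].astype(int);W=pts(c);cv2.imwrite("pics/s5.png",cv2.resize(c["frame"][100:240,300:460,::-1],None,fx=4,fy=4))
m=(f[...,0]>110)&(f[...,1]<50)&(f[...,2]<50);m[200:]=0;m[:,:330]=0;m[:,400:]=0
P=W[m];P=P[P[:,2]>.06];print(len(P),np.median(P,0),P.max(0))
# keel ends from top cam at t0 and scene
for n in ["top","scene"]:
    c=load(n+"0.npz");W=pts(c).reshape(-1,3)
    q=W[(W[:,0]>.48)&(W[:,0]<.56)&(W[:,1]>-.32)&(W[:,1]<-.08)&(W[:,2]>.034)]
    bar=q[(q[:,2]>.045)&(q[:,2]<.054)&(q[:,1]<-.13)&(q[:,1]>-.24)]
    p=np.polyfit(bar[:,1],bar[:,0],1);print(n,"x at y=-.19",np.polyval(p,-.19),"dx/dy",p[0],"deg",np.degrees(np.arctan(p[0])),"ztop",np.median(bar[:,2]))
    hi=q[q[:,2]>.058]
    for s_,mm in (("L",hi[:,1]>-.19),("R",hi[:,1]<-.19)):
        h=hi[mm]
        for a in np.arange(.058,.086,.006):
            k=h[(h[:,2]>=a)&(h[:,2]<a+.006)]
            if len(k):print(s_,round(a,3),len(k),"x",k[:,0].min().round(3),k[:,0].max().round(3),"y",k[:,1].min().round(3),k[:,1].max().round(3))
    print("ext y", q[:,1].min(),q[:,1].max())
```

```text
[0.40949683 0.26210905 0.16541848] [ 0.66503227  0.29877175 -0.27292945]
12 [0.43464057 0.21109668 0.08161092] [0.43929386 0.21375573 0.09884092]
top x at y=-.19 0.5198226986394558 dx/dy 0.1424823897366946 deg 8.109058914331046 ztop 0.049634040955268466
L 0.058 7 x 0.525 0.538 y -0.119 -0.103
L 0.064 15 x 0.525 0.54 y -0.115 -0.1
L 0.07 13 x 0.524 0.537 y -0.115 -0.1
R 0.058 5 x 0.501 0.516 y -0.273 -0.264
R 0.064 1 x 0.506 0.506 y -0.263 -0.263
R 0.07 18 x 0.502 0.515 y -0.274 -0.264
R 0.076 2 x 0.505 0.514 y -0.267 -0.263
ext y -0.2741348353409792 -0.09974098566681666
scene x at y=-.19 0.5237043937621413 dx/dy 0.13815140947605448 deg 7.865703754195349 ztop 0.04938353963670933
L 0.058 12 x 0.529 0.541 y -0.121 -0.106
L 0.064 16 x 0.526 0.541 y -0.12 -0.101
L 0.07 12 x 0.525 0.541 y -0.119 -0.109
R 0.058 6 x 0.514 0.517 y -0.278 -0.269
R 0.064 5 x 0.515 0.519 y -0.278 -0.268
R 0.07 16 x 0.503 0.519 y -0.28 -0.267
ext y -0.2796023055951047 -0.10125003585304376
```

View pics/s5.png

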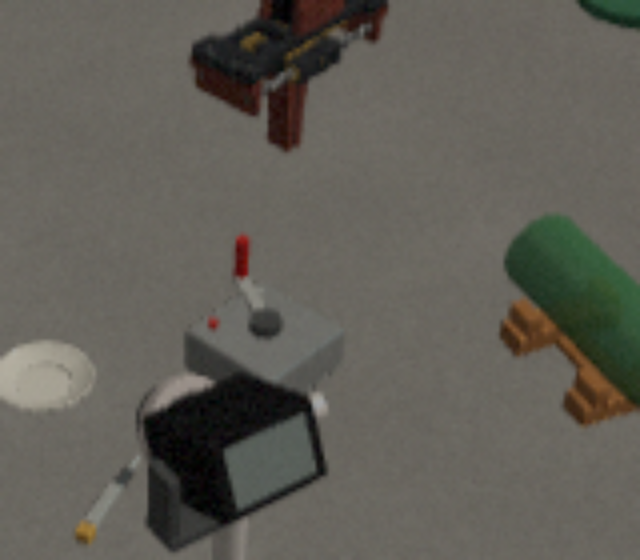

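The lever is back at rest, with the post at scene pixel (360,164). The keel axis lies at 82° in the world, with the upright sternpost at about (0.509,-0.270). The tool can't be tilted, so this is the plan:
1. Clamp the sternpost with the jaws along the keel's length.
2. Turn the keel about the jaw axis by pushing it against the slot walls.

I'll go and look closer.

>>> arm_command(increments="0.008 -0.06 0.03 -3; 0.02 -0.12 0.06 -6; 0.03 -0.18 0.08 -10; 0.045 -0.24 0.085 -14; 0.06 -0.30 0.085 -18; 0.07 -0.36 0.085 -22; 0.08 -0.42 0.085 -25.8; 0.095 -0.475 0.085 -25.8", jaw=0.05)

```text
clock: 9.5
tool_pos: [0.5048, -0.2134, 0.2509]
ee_rot: [179.9, -0.1, -8.1]
force: [0.7, 0.0, 1.0]
gripper_width: 0.0496
```

```bash
cat > look.py <<'E'
from workcell import *
from h import *
import sys
t=sys.argv[1]
s=sense();print(s["clock"],s["tool_pos"].round(4),s["ee_rot"].round(1),s["force"].round(1),round(s["gripper_width"],4))
for n in sys.argv[2:]:
    c=read_camera(n);np.savez(f"{n}_{t}.npz",**c)
    im=c["frame"][:,:,::-1]
    if n=="scene": im=cv2.resize(im[150:300,160:380],None,fx=3.5,fy=3.5)
    if n=="top": im=cv2.resize(im[90:290,270:430],None,fx=3,fy=3)
    cv2.imwrite(f"pics/{n}_{t}.png",im)
E
python3 look.py a wrist scene
```

```text
9.5 [ 0.5048 -0.2134  0.2509] [ 1.799e+02 -1.000e-01 -8.100e+00] [0.7 0.  1. ] 0.0496
```

View pics/wrist_a.png

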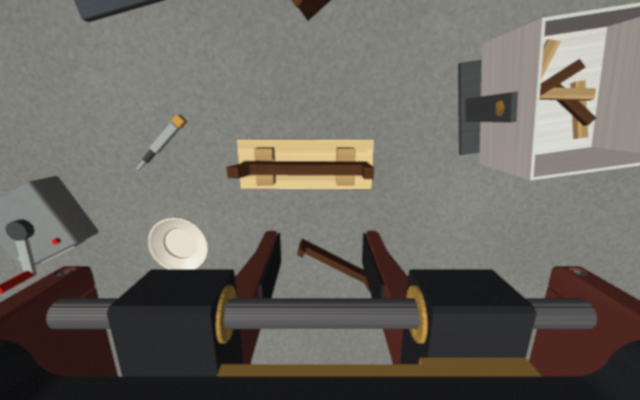

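Run:
```python
from h import *
c=load("wrist_a.npz");W=pts(c);im=c["frame"][150:200,220:385,::-1]
cv2.imwrite("pics/wa.png",cv2.resize(im,None,fx=4.8,fy=4.8,interpolation=cv2.INTER_CUBIC))
q=W[130:200,220:390].reshape(-1,3)
q=q[(q[:,2]>.034)]
ax=np.array([.139,.9903])
bar=q[(q[:,2]>.046)&(q[:,2]<.054)&(q[:,1]<-.13)&(q[:,1]>-.24)]
p=np.polyfit(bar[:,1],bar[:,0],1);print("x at -.19",np.polyval(p,-.19),np.degrees(np.arctan(p[0])),np.median(bar[:,2]))
for lo,hi in [(-.3,-.24),(-.14,-.05)]:
  for a in np.arange(.054,.086,.004):
    k=q[(q[:,2]>=a)&(q[:,2]<a+.004)&(q[:,1]>lo)&(q[:,1]<hi)]
    if len(k):print(round(a,3),len(k),"x",k[:,0].min().round(3),k[:,0].max().round(3),"y",k[:,1].min().round(3),k[:,1].max().round(3))
```

```text
x at -.19 0.5225506355962463 8.568780210453408 0.05037091543715863
0.054 19 x 0.506 0.518 y -0.277 -0.264
0.058 4 x 0.505 0.517 y -0.275 -0.264
0.062 16 x 0.506 0.518 y -0.277 -0.264
0.066 3 x 0.507 0.517 y -0.272 -0.264
0.07 106 x 0.504 0.518 y -0.278 -0.264
0.074 16 x 0.505 0.516 y -0.276 -0.265
0.054 26 x 0.526 0.539 y -0.123 -0.12
0.058 31 x 0.525 0.541 y -0.122 -0.105
0.062 24 x 0.526 0.539 y -0.121 -0.117
0.066 69 x 0.526 0.542 y -0.12 -0.1
0.07 114 x 0.526 0.541 y -0.117 -0.102
0.074 11 x 0.527 0.54 y -0.116 -0.113
```

View pics/wa.png

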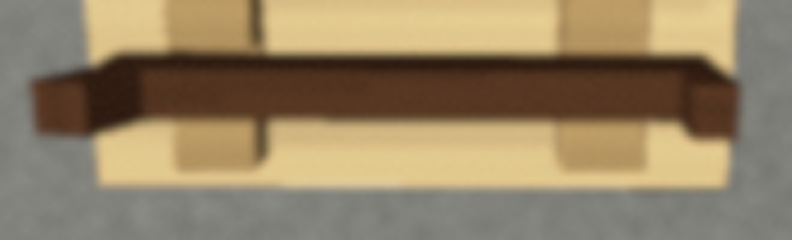

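View pics/scene_a.png

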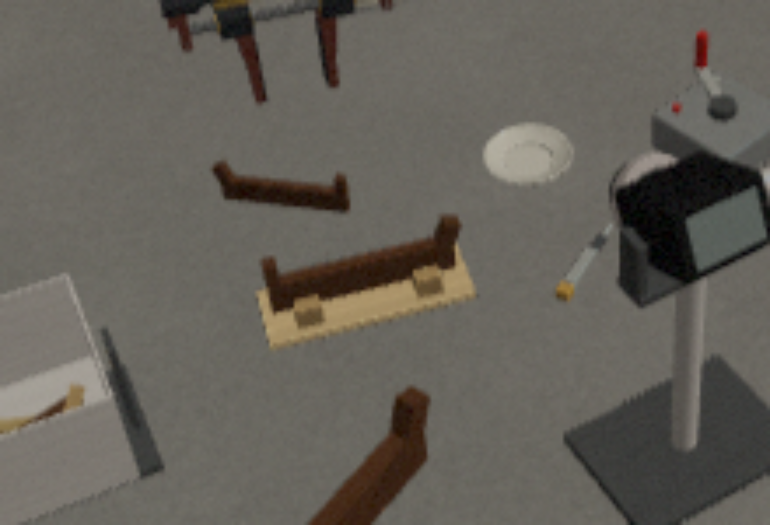

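>>> arm_command(increments="0.004 -0.03 -0.03 0; 0.007 -0.056 -0.07 0; 0.007 -0.056 -0.12 0; 0.007 -0.056 -0.155 0; 0.007 -0.056 -0.18 0; 0.007 -0.056 -0.192 0; 0.007 -0.056 -0.196 0; 0.007 -0.056 -0.196 0")

```text
clock: 10.6
tool_pos: [0.5123, -0.2672, 0.055]
ee_rot: [180.0, -0.1, -8.0]
force: [-0.3, -0.0, 0.4]
gripper_width: 0.0497
```

```bash
python3 look.py b wrist scene
```

```text
10.6 [ 0.5123 -0.2672  0.055 ] [ 1.8e+02 -1.0e-01 -8.0e+00] [-0.3 -0.   0.4] 0.0497
```

View pics/wrist_b.png

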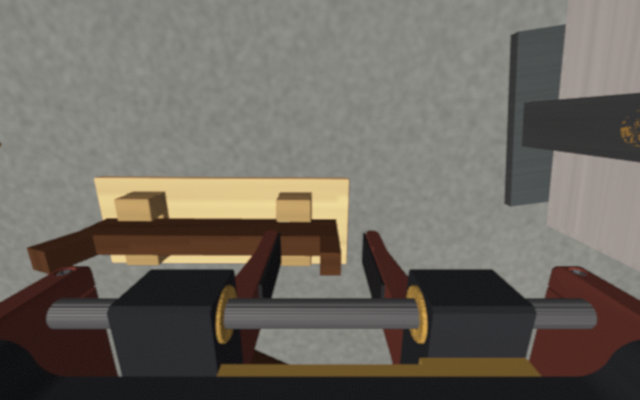

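View pics/scene_b.png

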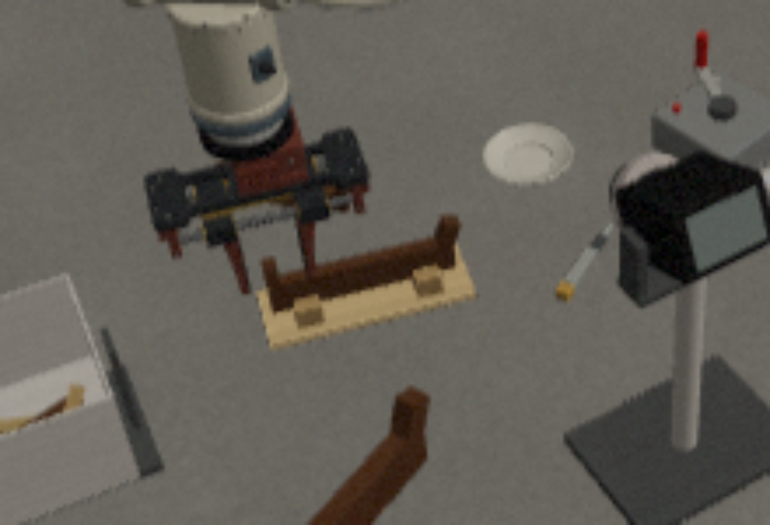

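Run:
```python
from h import *
c=load("wrist_b.npz");W=pts(c)
for p in [(.5123,-.2672,.055),(.511,-.271,.055),(.511,-.271,.074)]: print(proj(c,p))
q=W[210:285,200:360].reshape(-1,3)
for a in np.arange(.046,.086,.004):
    k=q[(q[:,2]>=a)&(q[:,2]<a+.004)&(q[:,1]>-.29)&(q[:,1]<-.255)]
    if len(k):print(round(a,3),len(k),"x",k[:,0].min().round(3),k[:,0].max().round(3),"y",k[:,1].min().round(3),k[:,1].max().round(3))
c=load("scene_b.npz");W=pts(c)
for p in [(.5123,-.2672,.055),(.511,-.271,.055),(.511,-.271,.074)]: print("scene crop",(proj(c,p)-[160,150])*3.5)
```

```text
[322.70854335 247.38645402]
[329.07714324 248.50802014]
[329.92339063 263.43088685]
0.046 157 x 0.505 0.52 y -0.278 -0.255
0.05 291 x 0.505 0.519 y -0.278 -0.255
0.054 51 x 0.516 0.518 y -0.278 -0.266
0.058 56 x 0.516 0.518 y -0.278 -0.266
0.062 64 x 0.516 0.518 y -0.278 -0.266
0.066 64 x 0.516 0.518 y -0.278 -0.266
0.07 484 x 0.502 0.518 y -0.278 -0.264
0.074 68 x 0.503 0.518 y -0.277 -0.265
scene crop [277.03693583 275.42864491]
scene crop [272.44200996 275.94836733]
scene crop [269.24107665 260.90491367]
```

>>> arm_command(increments="-0.001 -0.004 -0.002 0; -0.001 -0.005 -0.002 0; -0.001 -0.005 -0.002 0; -0.001 -0.005 -0.002 0; -0.001 -0.005 -0.002 0; -0.001 -0.005 -0.002 0; -0.001 -0.005 -0.002 0; -0.001 -0.005 -0.002 0", jaw=0.0)

```text
clock: 11.7
tool_pos: [0.5107, -0.2721, 0.0519]
ee_rot: [180.0, 0.0, -8.0]
force: [0.6, 0.2, 0.6]
gripper_width: 0.0116
```

```bash
python3 look.py c wrist scene
```

```text
11.7 [ 0.5107 -0.2721  0.0519] [180.   0.  -8.] [0.6 0.2 0.6] 0.0116
```

View pics/wrist_c.png

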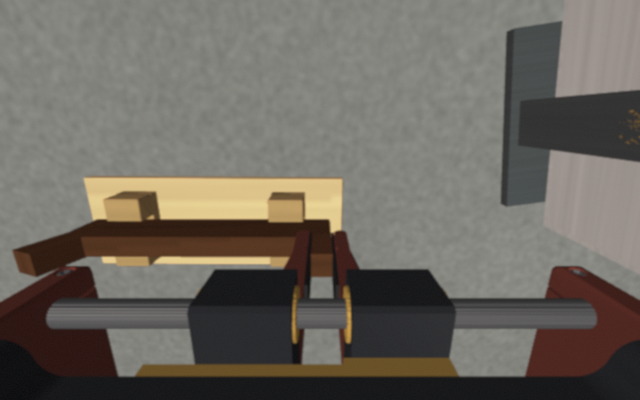

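View pics/scene_c.png

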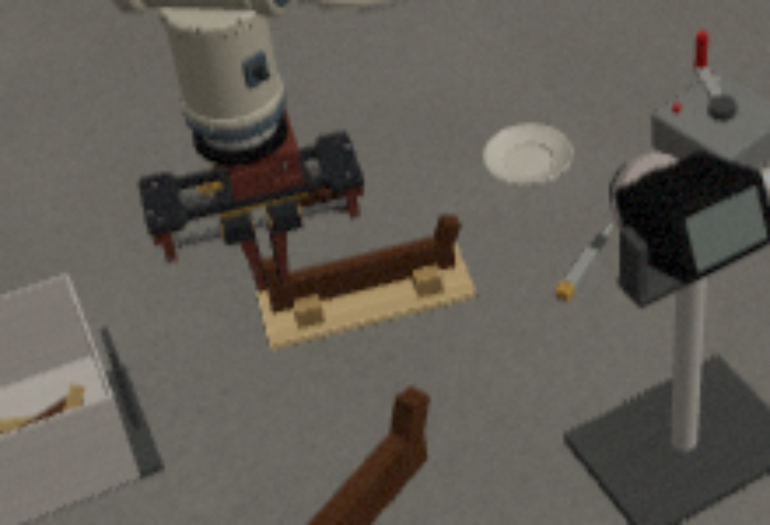

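The grip is good: 11.6 mm wide on the sternpost. I'll lift slightly so the bar still sits in the slots, then lean it by moving sideways.

>>> arm_command(increments="0 0 0 0; 0 0 0 0; 0 0 0.002 0; 0 0 0.004 0; 0 0 0.006 0; 0 0 0.007 0; 0 0 0.007 0; 0 0 0.007 0")

```text
clock: 12.8
tool_pos: [0.5107, -0.2721, 0.0588]
ee_rot: [-180.0, 0.0, -8.0]
force: [0.1, -0.7, 0.1]
gripper_width: 0.0117
```

```bash
python3 look.py d wrist scene
cat > keel.py <<'E'
from h import *
import sys
def fit(t):
  for n in ["wrist","scene","top"]:
    try:c=load(f"{n}_{t}.npz")
    except Exception: continue
    W=pts(c); f=c["frame"].astype(int)
    br=(f[...,0]-f[...,2]>18)&(f[...,0]<130)&(f[...,0]>f[...,1]*1.35)
    yield n,c,W,br
E
python3 - <<'E'
from keel import *
for t in "cd":
  for n,c,W,br in fit(t):
    m=br&(W[...,2]>.034)&(W[...,1]>-.25)&(W[...,1]<-.06)&(W[...,0]>.47)&(W[...,0]<.56)
    P=W[m]; top=P[(P[:,1]<-.13)]
    # top edge height along y
    for y in (-.235,-.2,-.17,-.14,-.105):
        k=P[abs(P[:,1]-y)<.007]
        if len(k): print(t,n,y,len(k),"zmax",np.percentile(k[:,2],90).round(4),"x",k[:,0].min().round(4),k[:,0].max().round(4))
E
```

```text
12.8 [ 0.5107 -0.2721  0.0588] [-180.    0.   -8.] [ 0.1 -0.7  0.1] 0.0117
c wrist -0.235 636 zmax 0.0511 x 0.5085 0.5241
c wrist -0.2 7734 zmax 0.156 x 0.5111 0.5555
c wrist -0.17 656 zmax 0.0513 x 0.5179 0.5331
c wrist -0.14 642 zmax 0.0513 x 0.5224 0.5375
c wrist -0.105 378 zmax 0.0725 x 0.5271 0.5415
c scene -0.235 59 zmax 0.2227 x 0.4997 0.5479
c scene -0.2 55 zmax 0.16 x 0.514 0.5579
c scene -0.17 29 zmax 0.0512 x 0.5212 0.5366
c scene -0.14 26 zmax 0.0522 x 0.5267 0.5391
c scene -0.105 15 zmax 0.0704 x 0.5297 0.5447
d wrist -0.235 717 zmax 0.058 x 0.5086 0.5241
d wrist -0.2 7815 zmax 0.1628 x 0.5107 0.5554
d wrist -0.17 723 zmax 0.0581 x 0.5182 0.5333
d wrist -0.14 731 zmax 0.0581 x 0.5224 0.5378
d wrist -0.105 372 zmax 0.0792 x 0.5268 0.5414
d scene -0.235 70 zmax 0.2295 x 0.5003 0.5479
d scene -0.2 58 zmax 0.1682 x 0.5138 0.5563
d scene -0.17 35 zmax 0.0582 x 0.5188 0.5346
d scene -0.14 31 zmax 0.0589 x 0.5242 0.5384
d scene -0.105 15 zmax 0.0776 x 0.5296 0.5426
```

View pics/wrist_d.png

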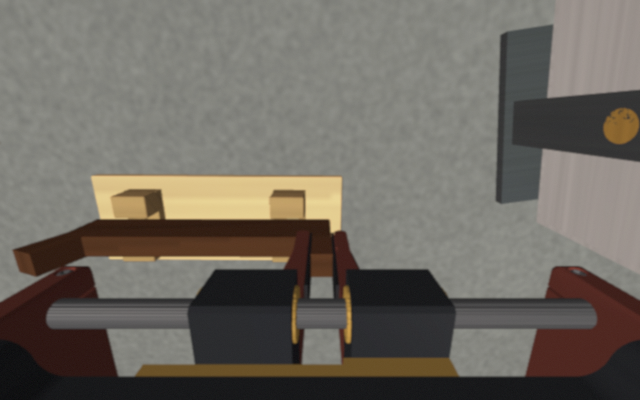

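View pics/scene_d.png

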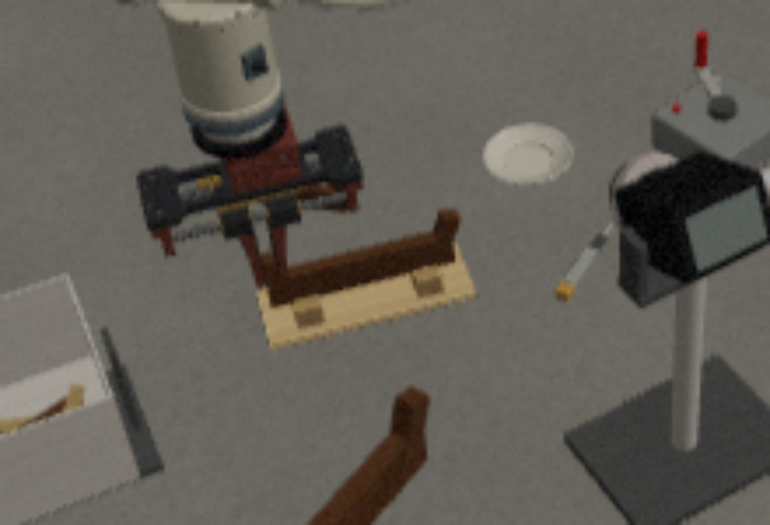

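The keel rose a level 7 mm, with its underside now at 23 mm and still in the slots. Now I'll lean it.

>>> arm_command(increments="-0.003 0 0 0; -0.006 0.001 0 0; -0.009 0.001 0 0; -0.011 0.002 0 0; -0.013 0.002 0 0; -0.015 0.002 0 0; -0.015 0.002 0 0; -0.015 0.002 0 0")

```text
clock: 13.9
tool_pos: [0.4978, -0.2705, 0.06]
ee_rot: [180.0, -0.3, -8.0]
force: [8.4, -1.3, -1.7]
gripper_width: 0.0118
```

```bash
python3 look.py e wrist scene
```

```text
13.9 [ 0.4978 -0.2705  0.06  ] [180.   -0.3  -8. ] [ 8.4 -1.3 -1.7] 0.0118
```

View pics/wrist_e.png

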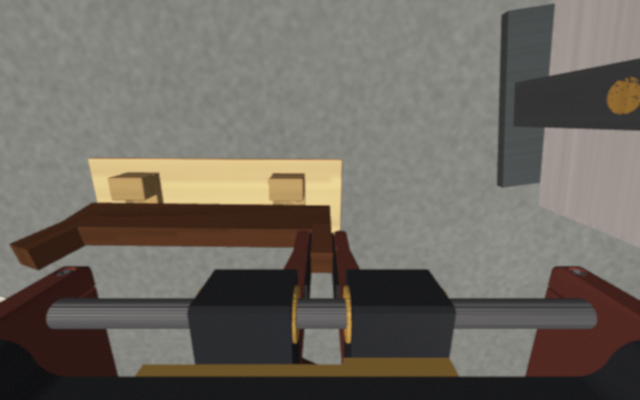

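View pics/scene_e.png

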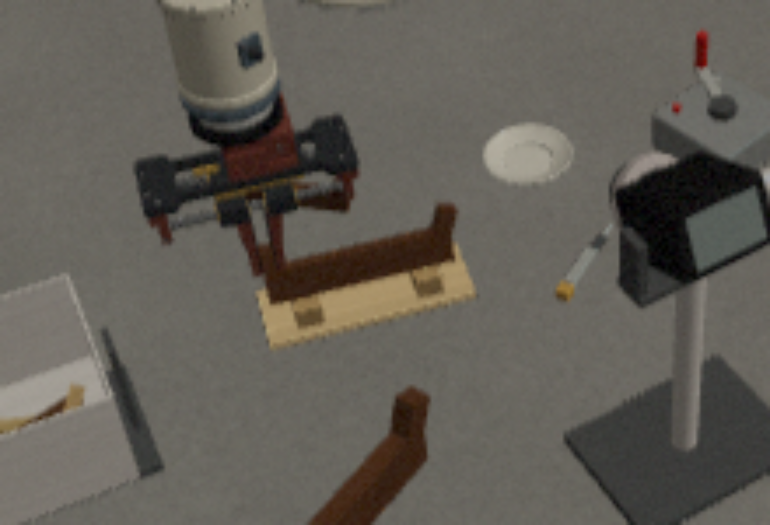

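```bash
cat > tilt.py <<'E'
from keel import *
def tilt(t,box):
  # box: x0,x1,y0,y1,z0,z1 ; cluster planes by ransac: print planes with mostly-horizontal / top normals
  x0,x1,y0,y1,z0,z1=box
  for n,c,W,br in fit(t):
    m=br&(W[...,0]>x0)&(W[...,0]<x1)&(W[...,1]>y0)&(W[...,1]<y1)&(W[...,2]>z0)&(W[...,2]<z1)
    P=W[m];rng=np.random.default_rng(0)
    for k in range(3):
        if len(P)<12:break
        best=None
        for i in range(400):
            a,b,d=P[rng.choice(len(P),3,False)];nn=np.cross(b-a,d-a);L=np.linalg.norm(nn)
            if L<1e-5: continue
            nn/=L;s=abs((P-a)@nn)<.0018
            if best is None or s.sum()>best.sum():best=s
        Q=P[best];ce=Q.mean(0);nn=np.linalg.svd(Q-ce)[2][2];nn*=np.sign(nn[np.argmax(abs(nn))])
        if nn[2]<0 and abs(nn[2])>.5: nn=-nn
        print(t,n,len(Q),"/",len(P),"c",ce.round(4),"n",nn.round(3),"elev",np.degrees(np.arcsin(nn[2])).round(1), "az",np.degrees(np.arctan2(nn[1],nn[0])).round(1))
        P=P[~best]
E
python3 - <<'E'
from tilt import *
tilt("d",(.49,.545,-.25,-.13,.036,.09)); tilt("e",(.48,.545,-.25,-.13,.036,.09))
E
```

```text
d wrist 3930 / 5957 c [ 0.5231 -0.1897  0.0573] n [ 0.046 -0.008  0.999] elev 87.3 az -10.5
d wrist 2000 / 2027 c [ 0.5289 -0.1897  0.0461] n [ 0.99  -0.142  0.01 ] elev 0.5 az -8.2
d wrist 27 / 27 c [ 0.523  -0.1919  0.0589] n [-0.095  0.004  0.995] elev 84.5 az 177.4
d scene 135 / 277 c [ 0.5271 -0.1951  0.0496] n [ 0.975 -0.142  0.168] elev 9.7 az -8.3
d scene 71 / 142 c [ 0.5254 -0.187   0.0478] n [ 0.974 -0.14   0.18 ] elev 10.4 az -8.2
d scene 37 / 71 c [ 0.5228 -0.1847  0.0575] n [-0.305  0.033  0.952] elev 72.2 az 173.7
e wrist 4400 / 6937 c [ 0.5234 -0.1901  0.0505] n [ 0.959 -0.148  0.242] elev 14.0 az -8.8
e wrist 2524 / 2537 c [ 0.5143 -0.1901  0.0581] n [-0.182  0.026  0.983] elev 79.4 az 171.7
e wrist 10 / 13 c [ 0.5259 -0.1785  0.0503] n [ 0.983 -0.151  0.103] elev 5.9 az -8.7
e scene 136 / 302 c [ 0.5229 -0.1879  0.0487] n [ 0.954 -0.148  0.259] elev 15.0 az -8.8
e scene 63 / 166 c [ 0.5192 -0.186   0.05  ] n [ 0.946 -0.154  0.286] elev 16.6 az -9.3
e scene 66 / 103 c [ 0.5237 -0.1975  0.0517] n [ 0.956 -0.148  0.252] elev 14.6 az -8.8
```

>>> arm_command(increments="-0.002 0 0 0; -0.004 0 -0.001 0; -0.006 0.001 -0.001 0; -0.008 0.001 -0.002 0; -0.010 0.001 -0.002 0; -0.010 0.001 -0.002 0; -0.010 0.001 -0.002 0; -0.010 0.001 -0.002 0")

```text
clock: 15.0
tool_pos: [0.4882, -0.2693, 0.0588]
ee_rot: [180.0, -0.4, -8.0]
force: [6.6, 1.3, 2.6]
gripper_width: 0.0117
```

```bash
python3 look.py f wrist scene;python3 - <<'E'
from tilt import *
tilt("f",(.46,.545,-.25,-.13,.036,.09))
E
```

```text
15.0 [ 0.4882 -0.2693  0.0588] [180.   -0.4  -8. ] [6.6 1.3 2.6] 0.0117
f wrist 5631 / 8032 c [ 0.5211 -0.189   0.0506] n [ 0.917 -0.147  0.371] elev 21.8 az -9.1
f wrist 2382 / 2401 c [ 0.5101 -0.1909  0.0583] n [-0.348  0.048  0.936] elev 69.4 az 172.2
f wrist 19 / 19 c [ 0.522  -0.1971  0.0447] n [ 0.948 -0.156  0.277] elev 16.1 az -9.4
f scene 156 / 337 c [ 0.5205 -0.1914  0.0479] n [ 0.866 -0.146  0.478] elev 28.5 az -9.5
f scene 76 / 181 c [ 0.5203 -0.1898  0.0511] n [ 0.971 -0.162  0.175] elev 10.0 az -9.5
f scene 43 / 105 c [ 0.5237 -0.1978  0.0488] n [ 0.958 -0.157  0.242] elev 14.0 az -9.3
```

View pics/wrist_f.png

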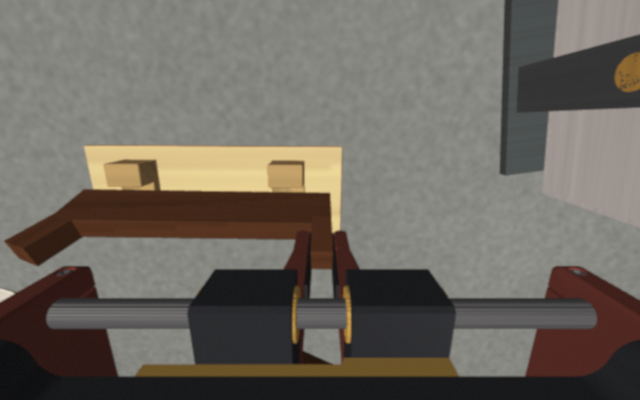

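>>> arm_command(increments="-0.001 0 0 0; -0.002 0 0 0; -0.003 0 0 0; -0.004 0.001 0 0; -0.005 0.001 0 0; -0.005 0.001 0 0; -0.005 0.001 0 0; -0.005 0.001 0 0")

```text
clock: 16.1
tool_pos: [0.483, -0.2683, 0.0581]
ee_rot: [180.0, -0.4, -8.0]
force: [7.0, -0.6, -0.2]
gripper_width: 0.0116
```

```bash
python3 look.py g wrist scene;python3 - <<'E'
from tilt import *
tilt("g",(.46,.545,-.25,-.13,.036,.09))
E
```

```text
16.1 [ 0.483  -0.2683  0.0581] [180.   -0.4  -8. ] [ 7.  -0.6 -0.2] 0.0116
g wrist 6399 / 8611 c [ 0.5199 -0.1897  0.0505] n [ 0.881 -0.148  0.45 ] elev 26.8 az -9.5
g wrist 2184 / 2212 c [ 0.5083 -0.1898  0.0579] n [-0.406  0.063  0.912] elev 65.8 az 171.1
g wrist 25 / 28 c [ 0.5202 -0.1791  0.0559] n [ 0.923 -0.155  0.353] elev 20.6 az -9.5
g scene 163 / 339 c [ 0.5188 -0.1926  0.0488] n [ 0.844 -0.13   0.519] elev 31.3 az -8.8
g scene 80 / 176 c [ 0.5223 -0.1832  0.0518] n [ 0.853 -0.145  0.501] elev 30.1 az -9.7
g scene 69 / 96 c [ 0.5165 -0.1957  0.0456] n [ 0.852 -0.138  0.505] elev 30.3 az -9.2
```

The lean is about 26° against a target of 25°. Lifting clear.

>>> arm_command(increments="0 0 0.004 0; 0 0 0.015 0; 0 0 0.03 0; 0 0 0.05 0; 0 0 0.075 0; 0 0 0.095 0; 0 0 0.10 0; 0 0 0.10 0")

```text
clock: 17.2
tool_pos: [0.4807, -0.2681, 0.157]
ee_rot: [180.0, -0.0, -8.0]
force: [-0.4, 1.1, -0.2]
gripper_width: 0.0118
```

```bash
python3 look.py i wrist scene;python3 - <<'E'
from tilt import *
tilt("i",(.46,.545,-.25,-.13,.125,.19))
E
```

```text
17.2 [ 0.4807 -0.2681  0.157 ] [180.  -0.  -8.] [-0.4  1.1 -0.2] 0.0118
i wrist 6971 / 9224 c [ 0.5171 -0.1899  0.1469] n [ 0.894 -0.14   0.427] elev 25.3 az -8.9
i wrist 2199 / 2253 c [ 0.5048 -0.1902  0.1563] n [-0.384  0.057  0.922] elev 67.2 az 171.6
i wrist 51 / 54 c [ 0.5189 -0.1946  0.1413] n [ 0.926 -0.144  0.348] elev 20.4 az -8.9
i scene 218 / 444 c [ 0.5162 -0.1897  0.1441] n [ 0.934 -0.14   0.328] elev 19.2 az -8.5
i scene 117 / 226 c [ 0.5196 -0.1927  0.1426] n [ 0.929 -0.134  0.344] elev 20.1 az -8.2
i scene 74 / 109 c [ 0.5122 -0.1939  0.1448] n [ 0.93 -0.14  0.34] elev 19.8 az -8.5
```

View pics/scene_i.png

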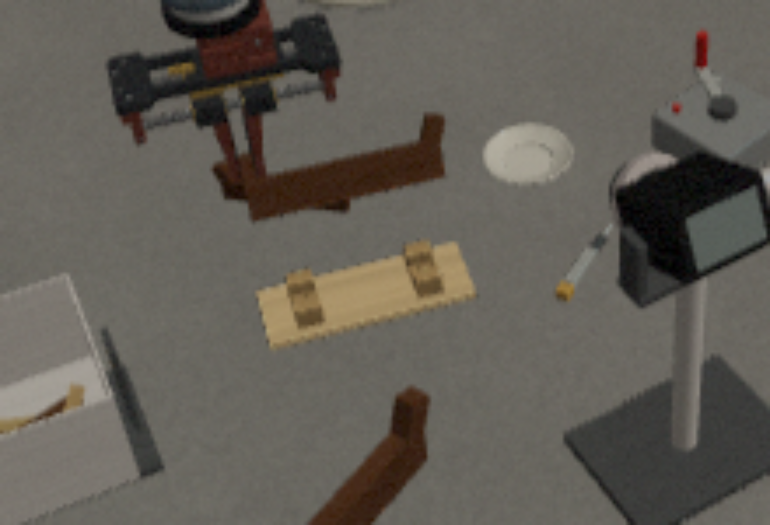

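View pics/wrist_i.png

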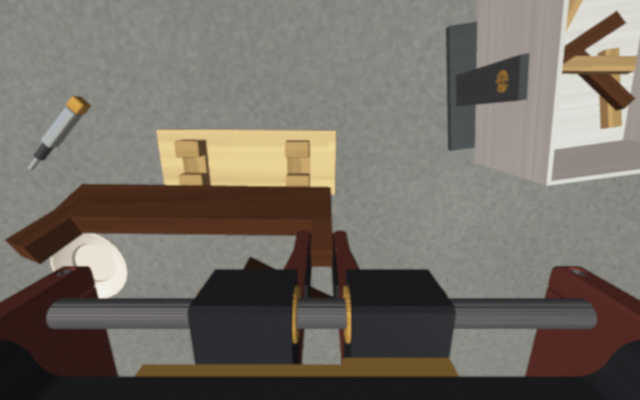

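```bash
cat > mid.py <<'E'
from keel import *
from scipy.spatial.transform import Rotation as R
def mid(t,az,el,box):
    a,e=np.radians(az),np.radians(el)
    f=np.array([np.cos(e)*np.cos(a),np.cos(e)*np.sin(a),np.sin(e)]); x=np.array([-np.sin(a),np.cos(a),0]);z=np.cross(f,x)
    if z[2]<0:z=-z
    x0,x1,y0,y1,z0,z1=box
    for n,c,W,br in fit(t):
        m=br&(W[...,0]>x0)&(W[...,0]<x1)&(W[...,1]>y0)&(W[...,1]<y1)&(W[...,2]>z0)&(W[...,2]<z1)
        P=W[m]
        if len(P)<30: continue
        F,X,Z=P@f,P@x,P@z
        # mode of face coordinate = plane of the face
        h,ed=np.histogram(F,40);F0=np.percentile(F,97);
        on=F>F0-.004
        print(n,len(P),"F97",F0.round(4),"X rng",np.percentile(X[on],[.5,99.5]).round(4),"Z pct",np.percentile(Z[on],[1,5,50,95,99]).round(4))
        F1=np.median(F[on])
        print("   F med",F1.round(4)," mid guess using X mid, z mid:",)
        xm=np.percentile(X[on],.5)+.085
        for zm in (np.percentile(Z[on],1)+.017,):
            print("   mid",((F1-.007)*f+xm*x+zm*z).round(4))
E
python3 - <<'E'
from mid import *
mid("i",-8.7,24,(.46,.55,-.30,-.08,.115,.19))
E
```

```text
wrist 15708 F97 0.5541 X rng [-0.2038 -0.0239] Z pct [-0.1037 -0.1014 -0.0806 -0.0517 -0.0448]
   F med 0.5531  mid guess using X mid, z mid:
   mid [ 0.51   -0.1982  0.1429]
scene 744 F97 0.5566 X rng [-0.2058 -0.0272] Z pct [-0.1038 -0.1021 -0.0832 -0.0494 -0.0421]
   F med 0.5543  mid guess using X mid, z mid:
   mid [ 0.5109 -0.2004  0.1433]
```

The keel is airborne with its middle at about (0.510,-0.197,0.143), level lengthwise and leaning about 24°. Now to the view point: spin +14°, shift (0.077, 0.149, 0.017).

>>> arm_command(increments="0.005 0.008 0.003 1; 0.015 0.028 0.008 3; 0.028 0.052 0.014 5; 0.042 0.080 0.017 8; 0.056 0.106 0.017 11; 0.067 0.128 0.017 13; 0.074 0.143 0.017 14; 0.077 0.149 0.017 14")

```text
clock: 18.3
tool_pos: [0.5579, -0.1181, 0.1735]
ee_rot: [-180.0, 0.0, 6.1]
force: [0.8, -0.1, -0.5]
gripper_width: 0.0117
```

>>> arm_command(increments="0 0 0 0; 0 0 0 0; 0 0 0 0; 0 0 0 0; 0 0 0 0; 0 0 0 0; 0 0 0 0; 0 0 0 0")

```text
clock: 19.3
tool_pos: [0.5578, -0.1191, 0.1739]
ee_rot: [-180.0, -0.0, 6.0]
force: [0.3, 0.6, 0.2]
gripper_width: 0.0118
```

```bash
python3 look.py j wrist scene top;python3 - <<'E'
from tilt import *
from mid import mid
tilt("j",(.50,.62,-.11,.03,.13,.21))
mid("j",5.4,24.5,(.50,.62,-.15,.055,.12,.23))
# fresh camera-head measurement
c=load("top_j.npz");W=pts(c);f=c["frame"].astype(int)
reg=np.zeros((400,640),bool);reg[95:136,300:345]=1
m=reg&(W[...,2]>.25)&(f.sum(-1)<110);P=W[m]
for it in range(4):
    ce=P.mean(0);V=np.linalg.svd(P-ce)[2];r=(P-ce)@V[2];P=P[abs(r)<.004]
n=V[2]*np.sign(V[2][2]);y=np.radians(5.3)
ctr=np.array([.792,-.022,ce[2]+ -(n[0]*(.792-ce[0])+n[1]*(-.022-ce[1]))/n[2]])
s=np.arcsin(np.hypot(n[0],n[1]));hx=np.array([np.cos(s)*np.cos(y),np.cos(s)*np.sin(y),np.sin(s)])
h=ctr-.028*n;print("slant",s,"head",h,"view",h-.26*hx)
E
```

```text
19.3 [ 0.5578 -0.1191  0.1739] [-180.   -0.    6.] [0.3 0.6 0.2] 0.0118
j wrist 8134 / 11020 c [ 0.5748 -0.0403  0.1639] n [0.903 0.081 0.422] elev 25.0 az 5.1
j wrist 2583 / 2886 c [ 0.5626 -0.0387  0.1732] n [-0.411 -0.039  0.911] elev 65.6 az -174.5
j wrist 291 / 303 c [ 0.5682 -0.1047  0.1961] n [1.    0.004 0.   ] elev 0.0 az 0.2
j scene 251 / 485 c [ 0.5741 -0.0445  0.1631] n [0.932 0.072 0.355] elev 20.8 az 4.4
j scene 111 / 234 c [ 0.5784 -0.0483  0.1616] n [0.932 0.073 0.356] elev 20.9 az 4.5
j scene 88 / 123 c [ 0.5694 -0.0327  0.1644] n [0.926 0.075 0.371] elev 21.8 az 4.6
j top 66 / 130 c [ 0.5674 -0.0007  0.1669] n [0.891 0.074 0.448] elev 26.6 az 4.7
j top 46 / 64 c [ 0.5576 -0.0007  0.1727] n [-0.103  0.024  0.994] elev 83.9 az 166.7
j top 15 / 18 c [0.5579 0.0023 0.171 ] n [ 0.897  0.067 -0.436] elev -25.9 az 4.3
wrist 16503 F97 0.5941 X rng [-0.1861 -0.1541] Z pct [-0.0457 -0.0444 -0.0343 -0.023  -0.0217]
   F med 0.5951  mid guess using X mid, z mid:
   mid [ 0.5542 -0.0492  0.2178]
scene 751 F97 0.5954 X rng [-0.1909 -0.1562] Z pct [-0.0379 -0.0364 -0.0282 -0.0212 -0.0201]
   F med 0.5971  mid guess using X mid, z mid:
   mid [ 0.5532 -0.0541  0.2257]
top 185 F97 0.5843 X rng [-0.0814 -0.0014] Z pct [-0.0997 -0.0976 -0.0766 -0.0546 -0.0506]
   F med 0.5834  mid guess using X mid, z mid:
   mid [0.556  0.0562 0.1638]
slant 0.4345723641100872 head [ 0.80371331 -0.02066953  0.2695834 ] view [ 0.56888853 -0.04245356  0.16011753]
```

View pics/scene_j.png

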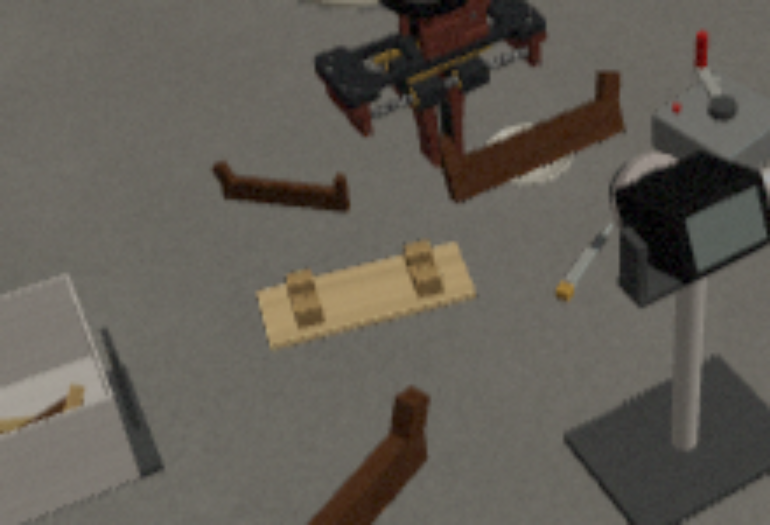

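View pics/top_j.png

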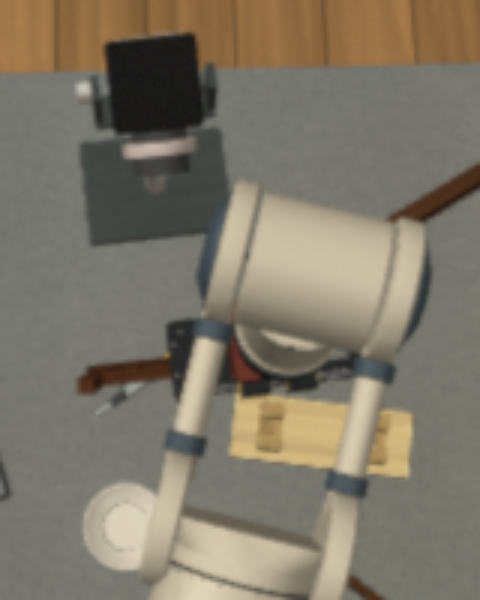

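```bash
python3 - <<'E'
from keel import *
a,e=np.radians(5.1),np.radians(25)
f=np.array([np.cos(e)*np.cos(a),np.cos(e)*np.sin(a),np.sin(e)]);x=np.array([-np.sin(a),np.cos(a),0]);z=np.cross(f,x);z*=np.sign(z[2])
v=np.array([.5689,-.0425,.1601])
for n,c,W,br in fit("j"):
    P=(W[br]-v);F,X,Z=P@f,P@x,P@z
    on=(abs(F-.007)<.004)&(abs(X)<.12)&(Z<.012)&(Z>-.03)
    if on.sum()>30: print(n,on.sum(),"F",np.median(F[on]).round(4),"(7mm expected) X",np.percentile(X[on],[.5,99.5]).round(4),"(+-85) Zlow",np.percentile(Z[on],[1,3]).round(4),"(-17)")
    k=(abs(X)<.06)&(abs(F)<.012)&(abs(Z)<.03)
    if k.sum()>30: print("   Zhigh",np.percentile(Z[k],[97,99.5]).round(4),"(+17)")
E
python3 -c "
from workcell import *
import numpy as np
s=sense();print(s['clock'],np.abs(s['joint_vel']).max(),s['gripper_width'])"
```

```text
wrist 8022 F 0.0072 (7mm expected) X [-0.0789  0.088 ] (+-85) Zlow [-0.0177 -0.0168] (-17)
   Zhigh [0.015  0.0154] (+17)
scene 435 F 0.006 (7mm expected) X [-0.0815  0.0849] (+-85) Zlow [-0.0176 -0.0165] (-17)
   Zhigh [0.0149 0.0157] (+17)
top 57 F 0.0051 (7mm expected) X [0.0144 0.0871] (+-85) Zlow [-0.0128 -0.0117] (-17)
   Zhigh [0.0173 0.0182] (+17)
19.45 0.06820723937364044 0.011907456937191146
```

All three coordinates match the view point within about 5 mm, and the arm is still. Handing in.

```bash
python3 -c "
from workcell import *
print(finish_job())"
```

```text
the job is handed in; nothing more can be done
None
```

I handed the job in at about 19.5 s of the 48 s allowed, with the keel held at the view point. `finish_job()` gave no verdict.

**What I did**
- **Lever:** I pushed the post until the force jumped to 12 N and the post sat at the position computed for the stop. When I let go, the picture showed the post back at its start.
- **Lean:** The tool only points straight down, so I clamped the middle-sized keel's sternpost with the jaws along the keel's length. I raised it 7 mm in the slots and moved sideways, so the slot walls turned it in the grip to about 25°.
- **Placing:** I then lifted it clear, turned it 14° and carried it to the view point.

**Last checks**

| Check | Measured | Wanted |
|---|---|---|
| Keel's middle, distance from view point | about 1–5 mm depending on camera | under 25 mm |
| Lean of keel | 25.0° (wrist camera) | 24.9° |
| Heading of keel's face | 5.1° | about 5.3° |
| Jaw opening on the sternpost | 11.8 mm, steady | holding |
| Fastest joint | 0.07 °/s | at rest |

**Where checks disagreed:** the scene camera's coarser plane fits read the lean as about 21°. The top camera, which saw only a small part of the keel, read 27°. Both are within the 9.7° allowed.

**Bystanders:** I did not re-measure the bottle, dish, pin vise or bin after the moves. My paths were planned clear of them, and nothing looked moved in the later pictures I viewed.

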